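# Raise the pour-over arm one catch to the middle rung and seat the dripper

## Robot

A 6-joint arm with a two-finger parallel gripper is mounted at the origin on a cart in front of the work surface, level with it; the furniture and walls round the work are solid. World frame = base frame: x ahead of the robot, y to its left, z up, the work surface at z = 0. Lengths are in mm, angles in rad, forces in N, time in s.
With the tool pointing down it reaches from about 275 to 750 mm from the base axis. Payload 10.2 kg.
Tool frame: the origin (TCP) lies at the very end of the fingers, on their centre line; the grasp point (between the pads) lies 19 mm behind it; z points along the fingers, y is the line along which they close (so a half turn about z gives the same grasp; the last joint's range is limited). The gripper opens to 85 mm and grips with 20 to 120 N. Pads are 22 mm wide; open, the fingers measure 114 mm over their backs; the gripper's body (76 mm by 85 mm) begins 54 mm behind the grasp point. The pads swing forward as they close: fully open they stand 13 mm farther back than shut.
Start: joints at [0.991, 0.313, 1.498, -0, 1.331, -0.223], TCP at [183.384, 491.937, 231.294] pointing down, gripper open.
Joint ranges: [-2.94, 2.94], [-0.97, 2.17], [0.19, 2.56], [-1.23, 4.37], [0.02, 3.11], [-2.88, 2.88]. Speed limits (rad/s): [2.39, 2.39, 3.01, 3.14, 3.14, 3.14].

## Interface

Orientations are given as a unit quaternion [w, x, y, z].
In Python, from rig import telemetry, optics, ctrl gives the robot as it stands.
- The arm moves only by the tool servo_tool, never from a script. Its argument "deltas" is a list of rows, each a list of 3 entries, a list of its own where there are three numbers: the shift along the tool's x, y, z in units of 20 cm (1.0 is 20 cm), then the turn, a rotation vector about the tool's x, y, z in units of 90 degrees (1.0 is 90 degrees), then the opening, from 0 (shut) to 1 (fully open). A call has 1 to 8 rows; each row shifts and turns the commanded pose from where the row before left it, along the tool's axes as they then stand; what a row does not reach is not made up. A row lasts 1/10 s, in which the tool goes at most 50 mm and 8.59 degrees, less where a joint would pass 70% of its speed; a pose out of reach is approached as far as the arm can. A call with a number of a shift or a turn outside -1 to 1 is refused whole. A call with a gripper value outside its range is refused whole. The fingers move at their own pace and stop on an object; "squeeze" is the grip in N (left out, the last holds). Time passes only in rows, so rows that do not move let the fingers close. It gives the time, the measured TCP pose, the force, the opening and the grip force at its end, in the units of the state.
- telemetry.sense(): the state, without advancing time (a new reading comes with each control period).
- optics.capture(name): name is "scene" or "top"; returns the picture (420x560x3 uint8, blue, green, red); there is no depth.
- optics.camera_model(name): a dict with "vfov" (degrees; the focal length in pixels is half the picture's height over the tangent of half this angle, whatever the lens; pixels are square), "cx", "cy" (the principal point, pixels), "dist" ([k1, k2, p1, p2, k3] as OpenCV has them; the pictures are not rectified), "R" (3x3) and "t" (3): a world point X has camera coordinates R X + t. Camera axes: x right, y down, z forward; pixel columns grow to the right and rows downward; lengths in mm; the calibration is good to about 2 mm. A picture is of the moment at which its call begins. camera_model takes no time and is no camera call.
- ctrl.finish_job(): hands the job in; it is judged then, once.
The state is a dict: "time_s": time; "joints": joint angles; "dq": joint speeds; "tau": joint torques, N m; "eef_pos": TCP position; "ee_rot": TCP orientation; "force": force on the tool from outside, world axes, zero at the start; "wrist_torque": the same for the moment, N m; "grip_width": opening from 0.0 (shut) to 1.0 (fully open); "grip_force": force on a finger pad.
Only numpy, scipy, OpenCV 4.12 (cv2) and the standard library are available. Lean on these libraries where they do the work, as an engineer would, in place of code of your own. Each camera call takes 0.05 s, during which the arm holds its last target. There are 200 camera calls.

## Task

Set up the pour-over stand so that the dripper hangs clear above the mug. Take the arm by its wooden finger tab, raise it until its gravity catch has passed the middle rung of the stand's little ladder, let it down gently by feel, neither dropping nor forcing it, until the catch hangs on that rung, and let go. Then take the white dripper by its handle and seat it gently in the arm's ring, upright with its flange flat on the ring, leaving mug, jar and milk carton standing where they are.

Things in the scene. Friction and masses are not known exactly. Their poses are not given: they have to be found in the camera images.
- holder (a joint): height of the ring arm above its parked position (m, 0 parked at the start, up to 0.130). Hanging on the middle rung it reads 0.066 on average, on the lower rung 0.028, on the upper 0.104; but the ladder hangs on an adjusting screw and its three rungs together stand up to 12 mm higher or lower than that, which is not measured.
- tab_grip (a point): middle of the grip area of the arm's upright wooden finger tab, at the front of the ring: 10 mm thick across y, 26 mm along x, its top 18 mm above this point, the ring's upper face 22 mm below it. Axes as the stand's. Rises and sinks with the arm, straight up and down. The arm with its catch weighs 0.45 to 0.62 kg and slides with about 1 N of friction.
- ring_seat (a point): centre of the steel ring's bore in its flat upper face, where the dripper's flange is to rest: bore 88 mm, outside 112 mm, 12 mm thick. Moves with the arm (145 mm above the worktop when parked). Tab grip 79 mm ahead of it (-x of the stand), posts 105 mm behind it.
- brew_stand: pour-over stand, fixed: walnut board 190 x 150 x 18 mm, two upright 10 mm steel posts 75 mm behind its centre and 34 mm to each side, 312 mm high with a cross bar and above it the screw of the ladder, up to 360 mm; between them a ladder of three 7 mm rungs, 38 mm apart. Origin: centre of the board's underside; x points from the ring to the posts (back and to the right, yaw -1.0 to -0.65), z up.
- catch: steel gravity catch on a cross pin in the arm's fork, 90 mm behind the ring's axis; origin on the pin. Rising past a rung its nose is pushed down; about 13 mm above the height where it hangs on that rung it is free and its heavy tail tips the nose back over the rung. Lowered again, the nose rests on the rung and carries the arm. It never lets the arm back down past a rung.
- dripper_center (a point): point on the axis of the loose white ceramic dripper, 55 mm above its foot; 110 mm high, 0.19 to 0.31 kg. Foot 49 mm wide, widening to an 83 mm neck just below a 115 mm flange; x axis points along the handle, z up. It stands on its foot on the worktop.
- dripper_flange (a point): on the dripper's axis in the underside of its flange, 66 mm above the foot; seated, this point lies in the ring's upper face at the centre of the bore (2.5 mm play all round). Point the handle square to the stand's right (its -y, the side nearer the robot), so that the gripper stays clear of tab, posts and wall cabinets.
- dripper_handle (a point): grip point in the dripper's upright loop handle, 74 mm from the axis along the dripper's x and 91 mm above the foot; handle 11 mm thick across the dripper's y, 32 mm long along x, its top 18 mm above this point. To be pinched from above.
- mug_mouth (a point): centre of the mouth of the mug that stands on the board under the ring: 80 mm wide, mouth 121 mm above the worktop, its handle to the stand's right.
- mug: that mug, 81 x 113 x 101 mm, loose; origin at the underside, z up. Stays where it is.
- milk_carton: milk carton, 68 x 100 x 182 mm, loose bystander; origin at the centre of its underside, z up.
- spread_jar: small dark spread jar with a lid, 75 x 74 x 83 mm, loose bystander; origin at the centre of its underside, z up.

How it is judged (in metres and radians):
On the way, in this order (a step that is already met when the one before it is completed fails the run):
1. the arm hangs by its catch on the middle rung, let go (value of joint holder between 0.05 and 0.082 m and contact force between catch and anything else above 3 N and contact force between the fingers and holder below 0.2 N), for 0.3 s.
2. the dripper sits in the ring, upright and let go (horizontal distance between dripper_flange and ring_seat below 0.005 m and z of dripper_flange in the frame of ring_seat between -0.003 and 0.003 m and angle between dripper_center's own z axis and vertical below 0.05 rad and contact force between the fingers and dripper below 0.2 N), for 0.3 s.
At the end, for the whole second after the job is handed in: The arm hangs by its catch on the middle rung (reads 0.050 to 0.082); the dripper's flange lies on the ring within 3 mm in height, 5 mm off centre and 0.05 rad of upright; the mug stands under the ring, within 20 mm of its axis; all let go (all of step 1 and all of step 2 and angle between mug's own z axis and vertical below 0.1 rad and horizontal distance between mug_mouth and ring_seat below 0.02 m); the robot touches nothing.
It fails at once if the arm drops (sinks faster than 0.15 m/s) (velocity of joint holder below -0.15 m/s).
It fails at once if the catch is forced onto a rung with more than 25 N while the arm is being set (contact force between catch and anything else above 25 N and distance between dripper_flange and ring_seat above 0.1 m).
It fails at once if the dripper is pressed or dropped onto the arm with more than 30 N (contact force between dripper and holder above 30 N).
It fails at once if the mug is pushed by more than 15 mm or tipped (distance of mug from where it was at the start of the episode above 0.015 m or angle between mug's own z axis and vertical above 0.15 rad).
It fails at once if the jar or the milk carton is pushed by more than 20 mm or tipped (distance of any of milk_carton, spread_jar from where it was at the start of the episode above 0.02 m or angle between any of milk_carton, spread_jar's own z axis and vertical above 0.15 rad).
It also fails if it takes over 69 s, if anything falls off the work surface, if the arm or the gripper's body presses on something with over 40 N, if the wrist force passes 120 N, or if a joint passes its speed limit or range.

## Working session

There is one attempt and no reset: what is moved stays moved. The work goes in short steps, Python scripts to look and compute and a tool call to move; the robot and the scene stay as the last step left them, time stands still between calls to the robot, and variables do not carry over. Pictures are saved under pics/ and viewed, at most 11 in all, crops included, and the job is handed in when it is done.

Besides the shell and the picture viewer there is one more tool, called after "Call:" by a JSON object that holds its "name" and its "arguments", one argument or row to a line. servo_tool: Moves the arm, as the interface text tells. Its arguments: {"type":"object","properties":{"deltas":{"type":"array"},"squeeze":{"type":"number"}},"required":["deltas"]}

```bash
mkdir -p pics; ls; python3 - <<'E'
from rig import telemetry, optics
import cv2, json
for n in ("scene","top"):
    cv2.imwrite(f"pics/{n}0.png",optics.capture(n)); print(n,optics.camera_model(n))
print(telemetry.sense())
E
```

```text
pics
scene {'vfov': 44.2185993434945, 'cx': 281.75573811389205, 'cy': 212.0948387091873, 'dist': array([0.0570267, 0.       , 0.       , 0.       , 0.       ]), 'R': array([[ 0.66049194, -0.75072008, -0.01302899],
       [-0.3354976 , -0.27956164, -0.89960361],
       [ 0.67170809,  0.59855213, -0.436513  ]]), 't': array([-301.63940234,  285.5124247 ,  909.3794709 ])}
top {'vfov': 49.81125387871664, 'cx': 277.9922969668929, 'cy': 203.85662834105943, 'dist': array([-0.00517115,  0.        ,  0.        ,  0.        ,  0.        ]), 'R': array([[-0.00177502, -0.99993212, -0.01151528],
       [-0.98599528,  0.00367038, -0.16673284],
       [ 0.16676379,  0.01105806, -0.98593486]]), 't': array([  21.89682843,  513.34151003, 1270.51662376])}
{'time_s': 0.1, 'joints': array([ 9.90580361e-01,  3.13360877e-01,  1.49833922e+00,  4.24072837e-06,
        1.33100278e+00, -2.23393377e-01]), 'dq': array([ 0.00051907, -0.00217923, -0.00282545, -0.00103453, -0.00023287,
       -0.0004229 ]), 'tau': array([ 2.10432874e-03, -4.12901759e+01, -2.60142195e+01, -2.58838818e-04,
        3.09989300e-03, -3.55287068e-05]), 'eef_pos': array([183.26361898, 491.73710808, 230.81751746]), 'ee_rot': array([-2.18989557e-04,  1.77466779e-01,  9.84126635e-01, -5.10098029e-04]), 'force': array([-0.40962922,  0.47248712,  0.10426099]), 'wrist_torque': array([-0.03191746,  0.03262088,  0.02506606]), 'grip_force': 0.0, 'grip_width': 0.9997042106004201}
```

View pics/scene0.png

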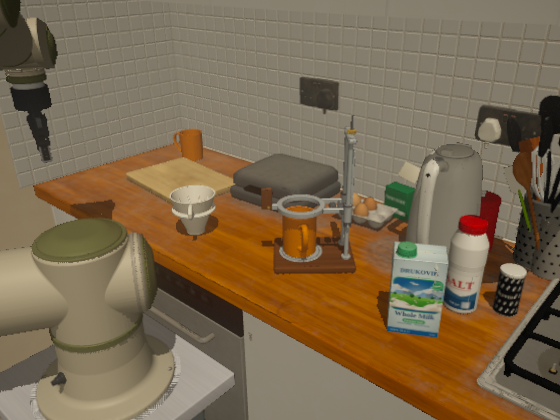

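View pics/top0.png

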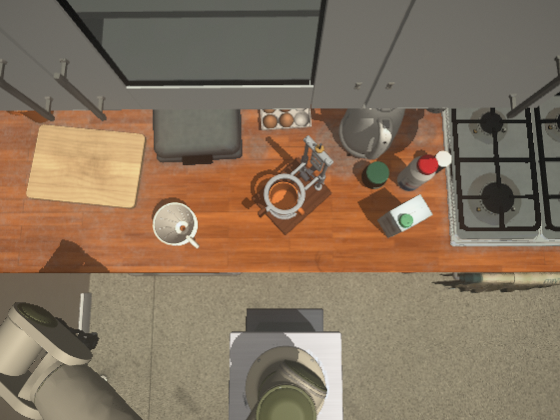

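The scene view shows the stand at about (310,210) with the tab near (267,200), the dripper at (193,208) with its handle toward the camera, and the carton at (418,288). In the top view the ring is at (284,197), the dripper at (175,224) with its handle at (194,243), and the posts near (318,165). I'll zoom in to pick features.

```bash
python3 - <<'E'
import cv2, numpy as np
t=cv2.imread("pics/top0.png"); s=cv2.imread("pics/scene0.png")
def c(im,x,y,w,h,k): 
    o=cv2.resize(im[y:y+h,x:x+w],None,fx=k,fy=k,interpolation=cv2.INTER_CUBIC)
    for i in range(0,w,10): cv2.line(o,(i*k,0),(i*k,6 if i%50 else 14),(0,255,255),1)
    for i in range(0,h,10): cv2.line(o,(0,i*k),(6 if i%50 else 14,i*k),(0,255,255),1)
    return o
A=c(t,240,135,100,100,4); B=c(t,145,190,100,100,3)[:300,:400]
C=c(s,250,110,110,170,3); D=c(s,160,175,70,70,4)
W=np.zeros((600,800,3),np.uint8)
W[:400,:400]=A; W[400:600,:300]=c(t,145,195,75,50,4); W[:510,410:740]=C
cv2.imwrite("pics/crop1.png",W)
cv2.imwrite("pics/crop2.png",c(s,160,175,70,70,8))
E
```

```text
(no output)
```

View pics/crop1.png

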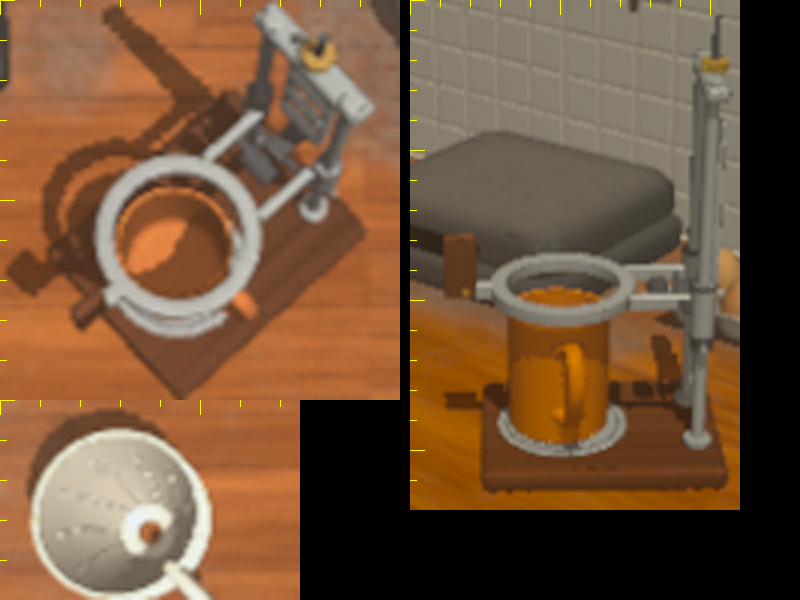

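Top crop: ring centre ≈ (285,194), tab top ≈ (263,212), arms toward the posts at upper right; the dripper rim is centred ≈ (175,224) with its handle toward lower right. Next I'll check the dripper shape and compute positions.

```bash
cat > g.py <<'E'
import numpy as np, cv2
from rig import optics, telemetry
from scipy.spatial.transform import Rotation as Ro
def ray(n,p):
    m=optics.camera_model(n); f=210/np.tan(np.radians(m['vfov']/2))
    K=np.array([[f,0,m['cx']],[0,f,m['cy']],[0,0,1]])
    u=cv2.undistortPoints(np.array(p,float).reshape(-1,1,2),K,m['dist']).reshape(-1,2)
    R=m['R']; return -R.T@m['t'], np.c_[u,np.ones(len(u))]@R
def plane(n,p,z):
    o,d=ray(n,p); return o+d*((z-o[2])/d[:,2])[:,None]
def proj(n,X):
    m=optics.camera_model(n); f=210/np.tan(np.radians(m['vfov']/2))
    K=np.array([[f,0,m['cx']],[0,f,m['cy']],[0,0,1]])
    return cv2.projectPoints(np.array(X,float).reshape(-1,1,3),cv2.Rodrigues(m['R'])[0],m['t'],K,m['dist'])[0].reshape(-1,2)
def tri(p,q):
    o1,d1=ray('scene',[p]);o2,d2=ray('top',[q]);A=np.c_[d1[0],-d2[0]]
    s=np.linalg.lstsq(A,o2-o1,rcond=None)[0]; a=o1+s[0]*d1[0]; b=o2+s[1]*d2[0]
    return (a+b)/2, np.linalg.norm(a-b)
def circ(P):
    A=np.c_[2*P[:,:2],np.ones(len(P))]; s=np.linalg.lstsq(A,(P[:,:2]**2).sum(1),rcond=None)[0]
    return s[:2], np.sqrt(s[2]+s[:2]@s[:2])
E
python3 - <<'E'
from g import *
np.set_printoptions(precision=1,suppress=True)
t=cv2.imread("pics/top0.png"); hsv=cv2.cvtColor(t,cv2.COLOR_BGR2HSV)
def edge(c,r0,r1,test,outer):
    P=[]
    for a in np.arange(0,2*np.pi,.05):
        rs=np.arange(r0,r1,.25); 
        if outer: rs=rs[::-1]
        for r in rs:
            x,y=c[0]+r*np.cos(a),c[1]+r*np.sin(a)
            v=cv2.getRectSubPix(t,(1,1),(x,y))[0,0].astype(int)
            if test(v): P.append((x,y)); break
    return np.array(P)
gray=lambda v: v.max()-v.min()<40 and v.max()>110
for nm,c,r0,r1,z,o in [("ring in",(285,194.5),10,20,145,0),("ring out",(285,194.5),15,24,145,1),("drip rim",(175,224),15,26,110,1)]:
    P=edge(c,r0,r1,gray,o); X=plane('top',P,z)
    for k in range(8):
        cc,r=circ(X); e=np.abs(np.hypot(*(X[:,:2]-cc).T)-r); X=X[e<max(1.2,np.percentile(e,92))]
    print(nm,cc,r,len(X),e.max(), "px",proj('top',[[*cc,z]]))
    if nm=="drip rim":
        for zz in (66,70): print(circ(plane('top',P,zz)))
print("tab top",plane('top',[(262.7,211.8)],185))
print("cam",ray('top',[(0,0)])[0],ray('scene',[(0,0)])[0])
# white mask of dripper handle
m=((hsv[...,1]<70)&(hsv[...,2]>110)).astype(np.uint8); print(m[234:250,180:202])
E
```

```text
ring in [523.4   3.4] 43.282235370677995 102 1.1927583537364157 px [[283.9 193.8]]
ring out [518.7   1.7] 60.77097251715139 62 2.087704450715023 px [[284.5 195.6]]
drip rim [449.7 304.6] 59.17411942977251 63 1.7942306176254235 px [[174.2 223.1]]
(array([453.7, 313.2]), np.float64(62.39444155372696))
(array([453.2, 312.2]), np.float64(62.19830812208221))
tab top [[468.8  58.4 185. ]]
cam [ 294.3    6.  1338.5] [-315.8 -690.9  649.9]
[[1 1 1 1 1 1 1 0 0 1 1 1 1 1 1 1 0 0 0 0 0 0]
 [0 0 1 1 0 1 1 1 1 1 1 1 1 1 1 0 0 0 0 0 0 0]
 [1 1 1 0 0 1 1 1 1 1 1 1 1 1 1 0 0 0 0 0 0 0]
 [0 0 1 0 0 1 1 1 1 1 1 1 1 1 0 0 0 0 0 0 0 0]
 [0 0 0 0 1 1 1 1 1 1 1 1 1 0 0 0 0 0 0 0 0 0]
 [0 0 0 0 0 1 1 1 1 1 1 1 1 0 0 0 0 0 0 0 0 0]
 [0 0 0 1 1 1 1 1 1 1 1 1 1 1 0 0 0 0 0 0 0 0]
 [0 1 1 1 1 1 1 1 1 1 1 1 1 1 1 0 0 0 0 0 0 0]
 [1 1 1 1 1 1 1 1 0 0 1 1 1 1 1 1 0 0 0 0 0 0]
 [1 1 1 1 1 1 0 0 0 0 0 1 1 1 1 1 1 0 0 0 0 0]
 [1 1 1 1 0 0 0 0 0 0 0 0 1 1 1 1 1 1 0 0 0 0]
 [0 0 0 0 0 0 0 0 0 0 0 0 0 1 1 1 1 1 1 0 0 0]
 [0 0 0 0 0 0 0 0 0 0 0 0 0 0 0 1 1 1 1 0 0 0]
 [0 0 0 0 0 0 0 0 0 0 0 0 0 0 0 0 1 1 0 0 0 0]
 [0 0 0 0 0 0 0 0 0 0 0 0 0 0 0 0 0 0 0 0 0 0]
 [0 0 0 0 0 0 0 0 0 0 0 0 0 0 0 0 0 0 0 0 0 0]]
```

View pics/crop2.png

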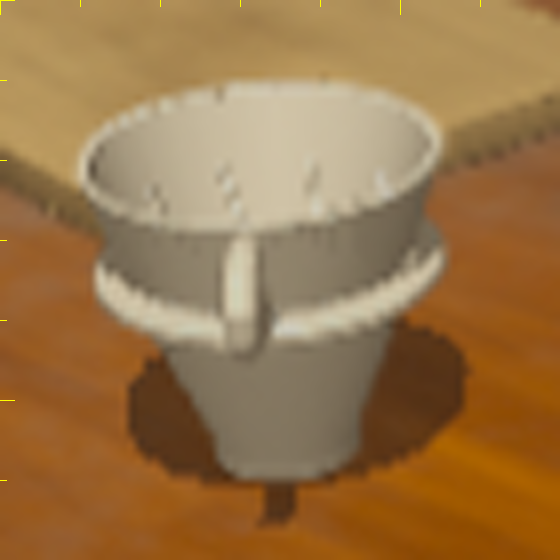

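The scene crop shows the dripper rim ellipse spanning about (170–215.3, 185–204), centre (192.6,194.5), with the handle at x ≈ 190.4, facing the camera. One check across the two views, then I'll move.

```bash
python3 - <<'E'
from g import *
np.set_printoptions(precision=1,suppress=True)
print("drip rim",tri((192.6,194.5),(174.2,223.1)))
print("ring",tri((300.8,206.2),(284.3,193.8)))
print("tab top",tri((250+(460-410)/3,110+236/3),(262.7,211.8)))
print("handle px line", plane('top',[(193.5,243),(195.5,245),(197.2,247)],109))
# handle end in scene: top outer at
print("handle scene", plane('scene',[(160+243/8,175+237/8)],109))
c=np.array([450,306.]); 
for a in (-2.2,-2.3,-2.356,-2.45):
    d=np.array([np.cos(a),np.sin(a)])
    print(a,proj('top',[[*(c+90*d),109],[*(c+58*d),109]]).ravel(),proj('scene',[[*(c+90*d),109],[*(c+58*d),109]]).ravel())
print("ring chk")
C=np.array([523,3,145.]);th=np.linspace(0,2*np.pi,200)
for n in('top','scene'):
  for r in (44,56):
    q=proj(n,C+np.c_[r*np.cos(th),r*np.sin(th),0*th]); print(n,r,q.min(0),q.max(0))
C=np.array([450,306,110.])
for n in('top','scene'):
    q=proj(n,C+np.c_[59*np.cos(th),59*np.sin(th),0*th]); print(n,q.min(0),q.max(0))
E
```

```text
drip rim (array([451.3, 304.8, 105.2]), np.float64(2.892905716787958))
ring (array([526.2,   1.4, 135.8]), np.float64(2.5742314955852197))
tab top (array([470.4,  57.2, 183.4]), np.float64(3.7210002077236815))
handle px line [[395.  250.1 109. ]
 [389.5 244.5 109. ]
 [384.1 239.7 109. ]]
handle scene [[403.2 252.9 109. ]]
-2.2 [199.7 242.2 190.4 235.4] [193.6 207.6 192.7 202.3]
-2.3 [197.6 244.8 189.1 237. ] [189.9 207.9 190.4 202.5]
-2.356 [196.2 246.2 188.2 237.9] [187.8 208.  189.  202.6]
-2.45 [193.9 248.3 186.7 239.2] [184.3 208.1 186.9 202.6]
ring chk
top 44 [267.7 178. ] [300.5 210.2]
top 56 [263.2 173.7] [304.9 214.6]
scene 44 [279.9 195.2] [317.9 211.2]
scene 56 [274.7 193.2] [323.1 213.5]
top [152.2 201.8] [195.2 244.5]
scene [168.  184.1] [214.  202.4]
```

Call:
{"name": "servo_tool", "arguments": {
  "deltas": [
    [[-0.15,-0.11,0],[0,0,0],1],
    [[-0.15,-0.11,0],[0,0,0],1],
    [[-0.15,-0.11,0],[0,0,0],1],
    [[-0.15,-0.11,0],[0,0,0],1],
    [[-0.15,-0.11,0],[0,0,0],1],
    [[-0.15,-0.11,0],[0,0,0],1],
    [[-0.15,-0.11,0],[0,0,0],1],
    [[-0.15,-0.11,0],[0,0,0],1]
  ],
  "squeeze": 20
}}

```text
time_s: 0.9
eef_pos: [347.2, 241.8, 231.2]
ee_rot: [-0.0, 0.177, 0.984, -0.0]
force: [-1.0, 0.7, -0.6]
grip_width: 1.004
grip_force: 0.0
```

Call:
{"name": "servo_tool", "arguments": {
  "deltas": [
    [[-0.15,-0.11,0],[0,0,0],1],
    [[-0.15,-0.11,0],[0,0,0],1],
    [[-0.15,-0.11,0],[0,0,0],1],
    [[-0.15,-0.11,0],[0,0,0],1],
    [[0,0,0],[0,0,0.095],1],
    [[0,0,0],[0,0,0.095],1],
    [[0,0,0],[0,0,0.095],1],
    [[0,0,0],[0,0,0],1]
  ]
}}

```text
time_s: 1.7
eef_pos: [428.4, 118.8, 231.1]
ee_rot: [-0.0, 0.392, 0.92, -0.0]
force: [0.4, -0.9, -0.3]
grip_width: 1.001
grip_force: 0.0
```

```bash
cat >> g.py <<'E'
def goto(x,y,z,yaw=None):
    "remaining shift in tool axes (unit 200mm), and turn about tool z (unit 90deg)"
    s=telemetry.sense(); q=s['ee_rot']; R=Ro.from_quat([q[1],q[2],q[3],q[0]]).as_matrix()
    ty=np.arctan2(R[1,1],R[0,1]); d=R.T@(np.array([x,y,z])-s['eef_pos'])/200
    print('t',s['time_s'],'pos',s['eef_pos'].round(1),'yaw',round(ty,3),'tilt',R[:2,2].round(3),'F',s['force'].round(1),'g',round(s['grip_width'],3),'j',s['joints'].round(2))
    print('shift',d.round(4),'turn', None if yaw is None else round(-(yaw-ty)/(np.pi/2),4))
E
python3 -c "
from g import *
goto(469,58,152,0.775)"
```

```text
t 1.7 pos [428.4 118.8 231.1] yaw 0.765 tilt [-0.001 -0.   ] F [ 0.4 -0.9 -0.3] g 1.001 j [ 0.01  0.13  1.72 -0.    1.28 -0.76]
shift [-0.36   -0.0636  0.3952] turn -0.0064
```

Call:
{"name": "servo_tool", "arguments": {
  "deltas": [
    [[-0.18,-0.032,0],[0,0,0],1],
    [[-0.18,-0.032,0],[0,0,0],1],
    [[0,0,0],[0,0,0],1],
    [[0,0,0.1],[0,0,0],1],
    [[0,0,0.1],[0,0,0],1],
    [[0,0,0.1],[0,0,0],1],
    [[0,0,0.09],[0,0,0],1],
    [[0,0,0],[0,0,0],1]
  ]
}}

```text
time_s: 2.5
eef_pos: [467.8, 58.7, 151.4]
ee_rot: [-0.002, 0.39, 0.921, -0.001]
force: [0.9, 0.5, 0.1]
grip_width: 1.003
grip_force: 0.0
```

```bash
python3 - <<'E'
from g import *
goto(469,58,152,0.775)
t=optics.capture('top'); s=optics.capture('scene')
k=lambda im,x,y:cv2.resize(im[y:y+75,x:x+75],None,fx=5.3,fy=8,interpolation=cv2.INTER_CUBIC)
cv2.imwrite('pics/grip.png',np.hstack([cv2.resize(t[160:250,220:310],(400,400)),cv2.resize(s[150:240,220:310],(400,400))]))
E
```

```text
t 2.5 pos [467.8  58.7 151.4] yaw 0.77 tilt [-0.004  0.001] F [0.9 0.5 0.1] g 1.003 j [-0.12  0.28  1.76  0.    1.1  -0.89]
shift [-0.0066  0.0021 -0.0028] turn -0.0033
```

View pics/grip.png

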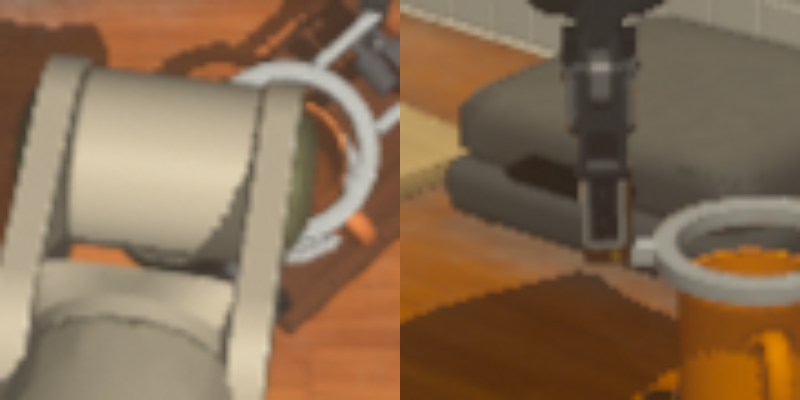

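The scene view shows the near finger lined up with the tab (finger ≈ x 585–627, tab edge at 632 in the crop), clear of the ring. Closing.

Call:
{"name": "servo_tool", "arguments": {
  "deltas": [
    [[0,0,0],[0,0,0],0.5],
    [[0,0,0],[0,0,0],0.3],
    [[0,0,0],[0,0,0],0.2],
    [[0,0,0],[0,0,0],0.1],
    [[0,0,0],[0,0,0],0],
    [[0,0,0],[0,0,0],0],
    [[0,0,0],[0,0,0],0],
    [[0,0,0],[0,0,0],0]
  ],
  "squeeze": 25
}}

```text
time_s: 3.4
eef_pos: [472.7, 61.2, 154.5]
ee_rot: [0.004, 0.392, 0.92, 0.005]
force: [20.5, 25.0, -3.8]
grip_width: 0.113
grip_force: 26.2
```

```bash
python3 -c "
from g import *
goto(469,58,152,0.775);print(telemetry.sense()['grip_force'],telemetry.sense()['wrist_torque'])"
```

```text
t 3.4 pos [472.7  61.2 154.5] yaw 0.765 tilt [0.011 0.007] F [20.5 25.  -3.8] g 0.113 j [-0.12  0.28  1.76  0.01  1.1  -0.89]
shift [ 0.0011 -0.0247  0.0122] turn -0.0064
26.161198318004608 [ 3.50420101 -2.88230649 -0.38286988]
```

Call:
{"name": "servo_tool", "arguments": {
  "deltas": [
    [[0,0.01,0],[0,0,0],0],
    [[0,0.01,0],[0,0,0],0],
    [[0,0.008,0],[0,0,0],0],
    [[0,0,0],[0,0,0],0]
  ]
}}

```text
time_s: 3.8
eef_pos: [472.7, 61.4, 153.7]
ee_rot: [-0.0, 0.392, 0.92, -0.001]
force: [-5.4, -4.0, 7.6]
grip_width: 0.115
grip_force: 25.5
```

```bash
python3 -c "
from g import *
goto(469,58,152,0.775);print(telemetry.sense()['grip_force'],telemetry.sense()['wrist_torque'])"
```

```text
t 3.8 pos [472.7  61.4 153.7] yaw 0.766 tilt [-0.002 -0.001] F [-5.4 -4.   7.6] g 0.115 j [-0.12  0.29  1.75 -0.    1.11 -0.88]
shift [ 0.0007 -0.0253  0.0086] turn -0.0057
25.539728701114655 [-0.51966566  0.78713871 -0.43138278]
```

Call:
{"name": "servo_tool", "arguments": {
  "deltas": [
    [[0,0,-0.01],[0,0,0],0],
    [[0,0,-0.02],[0,0,0],0],
    [[0,0,-0.02],[0,0,0],0],
    [[0,0,-0.02],[0,0,0],0],
    [[0,0,-0.02],[0,0,0],0],
    [[0,0,-0.02],[0,0,0],0],
    [[0,0,-0.02],[0,0,0],0],
    [[0,0,-0.02],[0,0,0],0]
  ],
  "squeeze": 30
}}

```text
time_s: 4.6
eef_pos: [472.7, 61.4, 182.9]
ee_rot: [-0.001, 0.392, 0.92, -0.001]
force: [-1.3, -5.9, -7.6]
grip_width: 0.114
grip_force: 29.2
```

Call:
{"name": "servo_tool", "arguments": {
  "deltas": [
    [[0,0,-0.02],[0,0,0],0],
    [[0,0,-0.02],[0,0,0],0],
    [[0,0,-0.02],[0,0,0],0],
    [[0,0,-0.02],[0,0,0],0],
    [[0,0,-0.02],[0,0,0],0],
    [[0,0,-0.02],[0,0,0],0],
    [[0,0,-0.02],[0,0,0],0],
    [[0,0,0],[0,0,0],0]
  ]
}}

```text
time_s: 5.4
eef_pos: [472.7, 61.4, 211.3]
ee_rot: [-0.001, 0.392, 0.92, -0.001]
force: [-2.8, -4.9, -4.0]
grip_width: 0.117
grip_force: 30.1
```

```bash
python3 -c "
from g import *
goto(472.7,61.4,251,0.775)"
```

```text
t 5.4 pos [472.7  61.4 211.3] yaw 0.766 tilt [-0.002 -0.001] F [-2.8 -4.9 -4. ] g 0.117 j [-0.12  0.23  1.67 -0.    1.25 -0.88]
shift [ 0.0002 -0.0004 -0.1986] turn -0.0058
```

Call:
{"name": "servo_tool", "arguments": {
  "deltas": [
    [[0,0,-0.02],[0,0,0],0],
    [[0,0,-0.025],[0,0,0],0],
    [[0,0,-0.025],[0,0,0],0],
    [[0,0,-0.03],[0,0,0],0],
    [[0,0,-0.03],[0,0,0],0],
    [[0,0,-0.03],[0,0,0],0],
    [[0,0,-0.03],[0,0,0],0],
    [[0,0,-0.01],[0,0,0],0]
  ]
}}

```text
time_s: 6.2
eef_pos: [472.7, 61.4, 251.2]
ee_rot: [-0.001, 0.392, 0.92, -0.001]
force: [-1.7, -5.3, -6.8]
grip_width: 0.117
grip_force: 29.9
```

Call:
{"name": "servo_tool", "arguments": {
  "deltas": [
    [[0,0,0],[0,0,0],0],
    [[0,0,0],[0,0,0],0]
  ]
}}

```text
time_s: 6.4
eef_pos: [472.7, 61.4, 251.0]
ee_rot: [-0.001, 0.392, 0.92, -0.001]
force: [-2.1, -5.6, -4.0]
grip_width: 0.112
grip_force: 30.1
```

```bash
python3 - <<'E'
from g import *
goto(472.7,61.4,251,0.775)
s=optics.capture('scene')
cv2.imwrite('pics/lift.png',cv2.resize(s[100:280,240:370],None,fx=4,fy=3.3,interpolation=cv2.INTER_CUBIC))
E
```

```text
t 6.4 pos [472.7  61.4 251. ] yaw 0.766 tilt [-0.002 -0.001] F [-2.1 -5.6 -4. ] g 0.112 j [-0.12  0.19  1.6  -0.    1.35 -0.88]
shift [ 0.0001 -0.0001 -0.    ] turn -0.0059
```

View pics/lift.png

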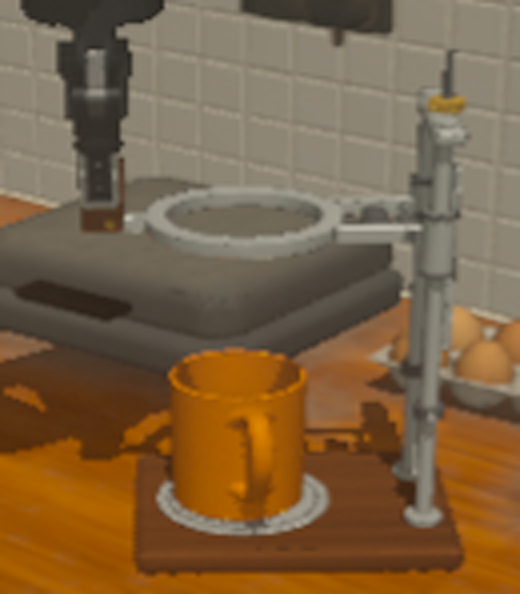

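The arm is up about 97 mm with the tab firmly held; the ring is at (240,215) in the crop, well above the mug. Now I'll lower it.

Call:
{"name": "servo_tool", "arguments": {
  "deltas": [
    [[0,0,0.01],[0,0,0],0],
    [[0,0,0.015],[0,0,0],0],
    [[0,0,0.015],[0,0,0],0],
    [[0,0,0.015],[0,0,0],0],
    [[0,0,0.01],[0,0,0],0],
    [[0,0,0.01],[0,0,0],0],
    [[0,0,0.005],[0,0,0],0],
    [[0,0,0],[0,0,0],0]
  ]
}}

```text
time_s: 7.25
eef_pos: [472.7, 61.4, 234.8]
ee_rot: [-0.001, 0.392, 0.92, -0.001]
force: [-1.0, -4.7, -6.1]
grip_width: 0.114
grip_force: 30.1
```

Call:
{"name": "servo_tool", "arguments": {
  "deltas": [
    [[0,0,0.005],[0,0,0],0],
    [[0,0,0.005],[0,0,0],0],
    [[0,0,0],[0,0,0],0]
  ]
}}

```text
time_s: 7.55
eef_pos: [472.7, 61.4, 232.9]
ee_rot: [-0.001, 0.392, 0.92, -0.001]
force: [-2.0, -5.5, -5.2]
grip_width: 0.115
grip_force: 30.2
```

Call:
{"name": "servo_tool", "arguments": {
  "deltas": [
    [[0,0,0.005],[0,0,0],0],
    [[0,0,0.005],[0,0,0],0],
    [[0,0,0],[0,0,0],0]
  ]
}}

```text
time_s: 7.85
eef_pos: [472.7, 61.4, 230.9]
ee_rot: [-0.001, 0.392, 0.92, -0.001]
force: [-2.3, -5.4, -4.3]
grip_width: 0.111
grip_force: 30.2
```

Call:
{"name": "servo_tool", "arguments": {
  "deltas": [
    [[0,0,0.005],[0,0,0],0],
    [[0,0,0.005],[0,0,0],0],
    [[0,0,0],[0,0,0],0]
  ]
}}

```text
time_s: 8.15
eef_pos: [472.7, 61.4, 228.9]
ee_rot: [-0.001, 0.392, 0.92, -0.001]
force: [-1.4, -4.8, -4.8]
grip_width: 0.118
grip_force: 30.2
```

Call:
{"name": "servo_tool", "arguments": {
  "deltas": [
    [[0,0,0.005],[0,0,0],0],
    [[0,0,0.005],[0,0,0],0],
    [[0,0,0],[0,0,0],0]
  ]
}}

```text
time_s: 8.45
eef_pos: [472.7, 61.4, 226.9]
ee_rot: [-0.001, 0.392, 0.92, -0.001]
force: [-1.1, -5.3, -5.1]
grip_width: 0.114
grip_force: 30.2
```

Call:
{"name": "servo_tool", "arguments": {
  "deltas": [
    [[0,0,0.005],[0,0,0],0],
    [[0,0,0.005],[0,0,0],0],
    [[0,0,0],[0,0,0],0]
  ]
}}

```text
time_s: 8.75
eef_pos: [472.7, 61.4, 224.9]
ee_rot: [-0.001, 0.392, 0.92, -0.001]
force: [-1.6, -5.6, -5.8]
grip_width: 0.117
grip_force: 30.2
```

Call:
{"name": "servo_tool", "arguments": {
  "deltas": [
    [[0,0,0.005],[0,0,0],0],
    [[0,0,0.005],[0,0,0],0],
    [[0,0,0],[0,0,0],0]
  ]
}}

```text
time_s: 9.05
eef_pos: [472.8, 61.4, 224.2]
ee_rot: [-0.0, 0.392, 0.92, -0.001]
force: [-6.8, -5.1, 6.1]
grip_width: 0.115
grip_force: 31.6
```

Contact felt (fz flipped from −5 to +6 N) at a reading of about 70 mm. I'll ease off and let go.

Call:
{"name": "servo_tool", "arguments": {
  "deltas": [
    [[0,0,-0.002],[0,0,0],0],
    [[0,0,0],[0,0,0],0.15],
    [[0,0,0],[0,0,0],0.25],
    [[0,0,0],[0,0,0],0.4],
    [[0,0,0],[0,0,0],0.7],
    [[0,0,0],[0,0,0],1],
    [[0,0,0],[0,0,0],1],
    [[0,0,0],[0,0,0],1]
  ]
}}

```text
time_s: 9.85
eef_pos: [473.3, 62.0, 223.7]
ee_rot: [-0.0, 0.391, 0.92, 0.0]
force: [-0.1, 0.3, -0.1]
grip_width: 0.999
grip_force: 0.0
```

Call:
{"name": "servo_tool", "arguments": {
  "deltas": [
    [[0,0,0],[0,0,0],1],
    [[0,0,-0.05],[0,0,0],1],
    [[0,0,-0.1],[0,0,0],1],
    [[0,0,-0.1],[0,0,0],1],
    [[0,0,0],[0,0,0],1]
  ]
}}

```text
time_s: 10.35
eef_pos: [474.2, 61.9, 276.6]
ee_rot: [0.003, 0.391, 0.92, 0.001]
force: [-0.6, -0.5, 0.3]
grip_width: 1.001
grip_force: 0.0
```

```bash
python3 -c "
from g import *
goto(398.5,252,240,-0.77)"
```

```text
t 10.35 pos [474.2  61.9 276.6] yaw 0.766 tilt [ 0.005 -0.001] F [-0.6 -0.5  0.3] g 1.001 j [-0.12  0.17  1.56 -0.    1.41 -0.88]
shift [0.9482 0.386  0.1805] turn 0.9781
```

Call:
{"name": "servo_tool", "arguments": {
  "deltas": [
    [[0.15,0.06,0],[0,0,0],1],
    [[0.2,0.08,0],[0,0,0],1],
    [[0.2,0.08,0],[0,0,0],1],
    [[0.2,0.08,0],[0,0,0],1],
    [[0.2,0.08,0],[0,0,0],1],
    [[0,0,0],[0,0,0.09],1],
    [[0,0,0],[0,0,0.09],1],
    [[0,0,0],[0,0,0.09],1]
  ]
}}

```text
time_s: 11.15
eef_pos: [395.8, 251.8, 273.2]
ee_rot: [-0.0, 0.578, 0.816, -0.0]
force: [0.5, -1.2, 0.0]
grip_width: 1.0
grip_force: 0.0
```

Call:
{"name": "servo_tool", "arguments": {
  "deltas": [
    [[0,0,0],[0,0,0.09],1],
    [[0,0,0],[0,0,0.09],1],
    [[0,0,0],[0,0,0.09],1],
    [[0,0,0],[0,0,0.09],1],
    [[0,0,0],[0,0,0.09],1],
    [[0,0,0],[0,0,0.09],1],
    [[0,0,0],[0,0,0.09],1],
    [[0,0,0],[0,0,0.078],1]
  ]
}}

```text
time_s: 11.95
eef_pos: [396.1, 251.5, 273.2]
ee_rot: [-0.0, 0.922, 0.387, -0.0]
force: [-0.5, 0.1, 0.5]
grip_width: 0.999
grip_force: 0.0
```

```bash
python3 - <<'E'
from g import *
np.set_printoptions(precision=2,suppress=True)
goto(398.5,252,240,-0.77)
t=optics.capture('top'); s=optics.capture('scene'); cv2.imwrite('pics/t2.png',t); cv2.imwrite('pics/s2.png',s)
o=np.zeros((600,800,3),np.uint8)
o[:400,:400]=cv2.resize(t[140:230,240:330],(400,400),interpolation=cv2.INTER_CUBIC)
o[:600,400:]=cv2.resize(s[110:230,255:335],(400,600),interpolation=cv2.INTER_CUBIC)
cv2.imwrite('pics/hang.png',o)
E
```

```text
t 11.95 pos [396.1 251.5 273.2] yaw -0.775 tilt [-0. -0.] F [-0.5  0.1  0.5] g 0.999 j [ 0.32  0.16  1.58 -0.    1.4   1.09]
shift [0.01 0.01 0.17] turn -0.0035
```

View pics/hang.png

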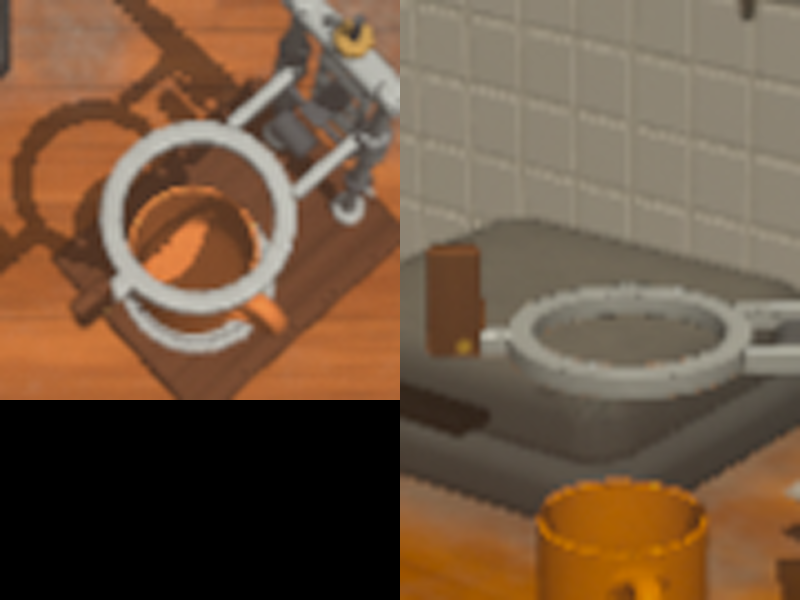

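The arm hangs raised: ring centre ≈ (284,187) top, (301,178) scene, mug undisturbed beneath. Fit ring and dripper now.

```bash
cat >> g.py <<'E'
from scipy.optimize import least_squares
def edges(t,c,r0,r1,outer,thr,a0=0,a1=2*np.pi):
    # strongest radial edge (subpixel) of brightness in blue channel
    b=t[...,0].astype(np.float32); P=[];rs=np.arange(r0,r1,.25)
    for a in np.arange(a0,a1,.05):
        x=(c[0]+rs*np.cos(a)).astype(np.float32)[None];y=(c[1]+rs*np.sin(a)).astype(np.float32)[None]
        v=cv2.remap(b,x,y,cv2.INTER_LINEAR)[0]
        g=v>thr
        if not g.any(): continue
        i=np.where(g)[0][-1 if outer else 0]; j=i+1 if outer else i-1
        if j<0 or j>=len(rs): continue
        r=rs[i]+(rs[j]-rs[i])*(v[i]-thr)/(v[i]-v[j]+1e-6); P.append((c[0]+r*np.cos(a),c[1]+r*np.sin(a)))
    return np.array(P)
def fit(P,n,z,r):
    X=plane(n,P,z)[:,:2]
    f=lambda p:np.hypot(*(X-p[:2]).T)-p[2]
    s=least_squares(f,[*X.mean(0),r],loss='soft_l1',f_scale=.5); return s.x, np.median(np.abs(f(s.x)))
E
python3 - <<'E'
from g import *
np.set_printoptions(precision=1,suppress=True)
t=cv2.imread('pics/t2.png');t0=cv2.imread('pics/top0.png')
print(t[187,262:312,0])
for thr in (85,100,115):
  for z in (213,216): print(thr,z,"in",fit(edges(t,(285,188.5),12,22,0,thr),'top',z,44),"out",fit(edges(t,(285,188.5),18,26,1,thr),'top',z,56))
  print("parked in",fit(edges(t0,(285,194),10,20,0,thr),'top',145,44),'out',fit(edges(t0,(285,194),17,24,1,thr),'top',145,56))
  print("rim",fit(edges(t0,(174.2,223.1),17,27,1,thr),'top',110,58))
s=cv2.imread('pics/s2.png')
C=np.array([523,3,215.5]);th=np.linspace(0,2*np.pi,200)
for r in (44,56):
    q=proj('scene',C+np.c_[r*np.cos(th),r*np.sin(th),0*th]); print(r,q.min(0),q.max(0))
E
```

```text
[ 90 149 174 175 172 125  37  35  37  52  59  51  45  47  45  45  44  44
  42  39  38  36  35  36  36  38  35  36  35  36  35  38  56  60  50  50
  52  51  51  78 149 183 184 186 138  50  51  50  49  49]
85 213 in (array([524.9,   2.8,  42.5]), np.float64(0.20762918490352433)) out (array([524.9,   2.6,  57.1]), np.float64(0.27487754141515097))
85 216 in (array([524.3,   2.9,  42.4]), np.float64(0.20714106983086822)) out (array([524.3,   2.6,  57. ]), np.float64(0.2744538756530517))
parked in (array([524.2,   3. ,  42.3]), np.float64(0.31528335620114945)) out (array([524.3,   2.6,  56.9]), np.float64(0.20151454979826156))
rim (array([447.8, 303.9,  62.7]), np.float64(1.0422662570104535))
100 213 in (array([524.9,   2.8,  43.1]), np.float64(0.20073011961031284)) out (array([524.9,   2.6,  56.5]), np.float64(0.23841817789740105))
100 216 in (array([524.3,   2.8,  43. ]), np.float64(0.20027633093430453)) out (array([524.3,   2.6,  56.4]), np.float64(0.23799408585346526))
parked in (array([524.2,   3. ,  42.9]), np.float64(0.27670338408756123)) out (array([524.3,   2.7,  56.3]), np.float64(0.1735468457224414))
rim (array([447.9, 303.7,  62.2]), np.float64(1.0988415221935455))
115 213 in (array([524.9,   2.8,  43.6]), np.float64(0.20359781384008713)) out (array([524.9,   2.6,  56. ]), np.float64(0.21239424268366847))
115 216 in (array([524.3,   2.8,  43.5]), np.float64(0.20302562626403642)) out (array([524.3,   2.6,  55.9]), np.float64(0.2119371366855205))
parked in (array([524.3,   2.9,  43.5]), np.float64(0.25045491366401507)) out (array([524.1,   2.7,  55.8]), np.float64(0.17446465643207887))
rim (array([448. , 303.6,  61.7]), np.float64(1.1093605558242956))
44 [279.4 167.6] [318.4 182.1]
56 [274.1 165.8] [323.8 184.3]
```

```bash
python3 - <<'E'
from g import *
np.set_printoptions(precision=1,suppress=True)
t0=cv2.imread('pics/top0.png'); d=np.pi/180
for thr in (85,100,115):
  for a0,a1 in ((103,313),(120,300)):
    print(thr,a0,fit(edges(t0,(174.2,223.1),17,27,1,thr,a0*d,a1*d),'top',110,58))
t2=cv2.imread('pics/t2.png'); s0=cv2.imread('pics/scene0.png')
# handle ridge line: weighted centroid per diagonal in unrotated crop, warped along 45deg
M=cv2.getRotationMatrix2D((195,244.5),45,8); M[:,2]+=np.array([80,40])-np.array([195,244.5])
w=cv2.warpAffine(t0,M,(160,80),flags=cv2.INTER_CUBIC)[...,0]; 
Mi=cv2.invertAffineTransform(M)
for c in range(20,130,10):
    col=w[:,c].astype(float); r=np.where(col>110)[0]
    if len(r): p=Mi@[c,(r[0]+r[-1])/2,1]; print(c,r[0],r[-1],p, plane('top',[p],109)[0][:2])
E
```

```text
85 103 (array([449. , 306.1,  60.9]), np.float64(0.22033644829352994))
85 120 (array([449. , 306.1,  60.9]), np.float64(0.2246778407075638))
100 103 (array([449.2, 306.1,  60.2]), np.float64(0.1842063699251817))
100 120 (array([449.2, 306.1,  60.2]), np.float64(0.21772396784547254))
115 103 (array([449.3, 306. ,  59.7]), np.float64(0.1525519281367238))
115 120 (array([449.3, 306. ,  59.7]), np.float64(0.1824671824085442))
20 0 79 [189.7 239.2] [405.5 260.7]
30 23 60 [190.4 240.2] [402.6 258.7]
40 23 58 [191.4 241. ] [400.4 255.9]
50 23 59 [192.3 241.9] [397.9 253.6]
60 22 59 [193.2 242.8] [395.6 251. ]
70 22 58 [194.1 243.6] [393.3 248.4]
80 23 57 [195.  244.5] [390.9 245.9]
90 24 55 [195.9 245.3] [388.6 243.3]
100 24 55 [196.8 246.2] [386.2 240.8]
110 29 51 [197.7 247.2] [383.7 238.5]
```

```bash
python3 - <<'E'
from g import *
np.set_printoptions(precision=2,suppress=True)
t=cv2.imread('pics/t2.png'); s=cv2.imread('pics/s2.png'); ring=np.array([524.7,2.7])
def gold(im,x0,y0,x1,y1):
    h=cv2.cvtColor(im[y0:y1,x0:x1],cv2.COLOR_BGR2HSV); m=(h[...,1]>110)&(h[...,0]>17)&(h[...,0]<32)&(h[...,2]>90)
    ys,xs=np.nonzero(m); return xs.mean()+x0,ys.mean()+y0,len(xs)
a=gold(t,305,135,335,165); b=gold(s,335,115,365,150); print(a,b)
X,e=tri((b[0]-1.9,b[1]-1),a[:2]); print("knob",X,e,"psi",np.arctan2(*(X[:2]-ring)[::-1]),np.hypot(*(X[:2]-ring)))
for z in (315,325,335): X=plane('top',[a[:2]],z)[0]; print(z,X,np.arctan2(*(X[:2]-ring)[::-1]),np.hypot(*(X[:2]-ring)))
# tab top in t2: dark brown between ring and lower-left; board long edges
h=cv2.cvtColor(t,cv2.COLOR_BGR2HSV); v=h[...,2]; print(v[196:218,250:275])
# right front board edge from v gradient along rows
P=[]
for y in range(197,230,2):
    x=np.arange(285,335); g=v[y,285:335].astype(int); i=np.where((g[:-3]<115)&(g[3:]>135))[0]
    if len(i): P.append((x[i[-1]]+1.5,y))
P=np.array(P,float); Q=plane('top',P,18)[:,:2]; vx,vy,cx,cy=cv2.fitLine(Q.astype(np.float32),cv2.DIST_HUBER,0,.01,.01).ravel(); print(P.T, "edge ang",np.arctan2(vy,vx),"off",(ring-[cx,cy])@np.array([-vy,vx]))
E
```

```text
(np.float64(318.8139534883721), np.float64(148.7674418604651), 43) (np.float64(351.075), np.float64(131.05), 40)
knob [596.92 -77.81 317.13] 0.9818414859312266 psi -0.8396257507526201 108.15493523620266
315 [597.88 -78.37 315.  ] -0.8364868933781399 109.21505439708436
325 [594.92 -77.55 325.  ] -0.8519573550262558 106.62875147540564
335 [591.95 -76.72 335.  ] -0.8681928367984603 104.06923334412696
[[162 130  98  85  79  81  83  82  82  81  80  81  79  90 151 187 187 189
  182 165 142 112 102 117 124]
 [167 134  93  86  80  82  83  81  82  80  80  81  81  80 126 173 186 186
  184 167 132 101 107 122 172]
 [165 133  96 106 110  97  81  81  80  82  81  80  79  78  93 156 189 187
  188 181 143 101 111 171 221]
 [168 158 125 106 116 113 108 108 108  95  80  79  79  78  79 125 175 190
  187 187 173 151 170 216 229]
 [169 168 157 122 105 115 119 120 117 111 101 104  92  80  81  91 140 181
  189 187 188 180 186 218 227]
 [166 166 166 142 107 102 117 118 117 114 114 117 112  95  81  81 134 179
  189 189 189 186 185 206 223]
 [168 167 167 160 139 108 102 112 114 114 117 111 107 101  95 129 169
[... 1143 characters left out ...]
 153  97 107 119
  123 123 124 157 185 183 165]
 [194 193 193 194 193 195 195 189 180 182 192 199 199 202 189 139  95 110
  120 123 122 134 156 179 182]
 [198 198 198 198 199 200 199 198 200 201 201 201 203 202 203 188 139  97
  111 120 123 123 129 153 179]
 [205 203 203 204 205 205 204 203 204 204 204 204 203 204 204 204 189 140
  100 113 122 124 122 128 140]
 [208 206 205 204 204 205 205 205 205 205 203 202 203 203 201 201 201 185
  138 102 112 120 122 120 118]]
[[297.5 325.5 323.5 321.5 318.5 315.5 314.5 312.5 309.5 305.5 304.5 303.5
  300.5 298.5 292.5]
 [197.  199.  201.  203.  205.  207.  209.  211.  213.  215.  217.  219.
  221.  223.  229. ]] edge ang -0.8488661 off 75.82050841337171
```

Call:
{"name": "servo_tool", "arguments": {
  "deltas": [
    [[0,0,0.1],[0,0,0],1],
    [[0,0,0.2],[0,0,0],1],
    [[0,0,0.2],[0,0,0],1],
    [[0,0,0.15],[0,0,0],1],
    [[0,0,0.15],[0,0,0],1],
    [[0,0,0.1],[0,0,0],1],
    [[0,0,0.08],[0,0,0],1],
    [[0,0,0],[0,0,0],1]
  ]
}}

```text
time_s: 12.85
eef_pos: [395.1, 251.1, 75.9]
ee_rot: [-0.0, 0.92, 0.391, -0.002]
force: [-0.7, -0.2, 0.5]
grip_width: 1.003
grip_force: 0.0
```

```bash
python3 -c "
from g import *
goto(395.8,250.5,73.5,-0.766)
s=optics.capture('scene');t=optics.capture('top')
cv2.imwrite('pics/hg.png',np.hstack([cv2.resize(s[160:250,150:240],(400,400)),cv2.resize(t[190:280,140:230],(400,400))]))"
```

```text
t 12.85 pos [395.1 251.1  75.9] yaw -0.767 tilt [-0.004 -0.001] F [-0.7 -0.2  0.5] g 1.003 j [0.32 0.39 1.85 0.   0.91 1.08]
shift [0.0004 0.0048 0.012 ] turn -0.0006
```

View pics/hg.png

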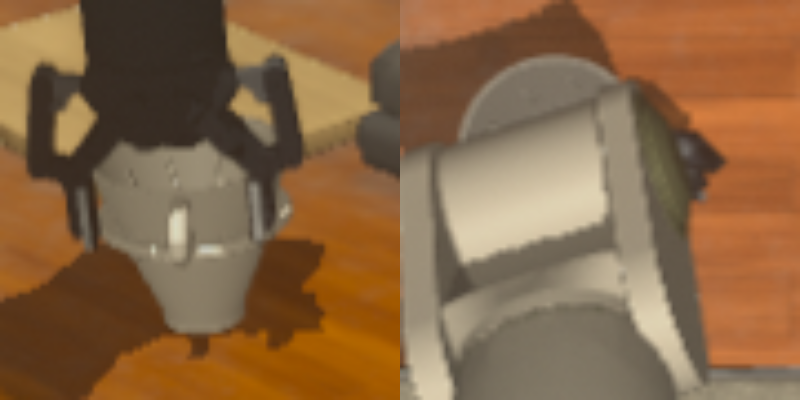

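The scene view shows the open fingers (crop x 88 and 262) straddling the handle (178) evenly. Closing.

Call:
{"name": "servo_tool", "arguments": {
  "deltas": [
    [[0,0.005,0.012],[0,0,0],0.6],
    [[0,0,0],[0,0,0],0.35],
    [[0,0,0],[0,0,0],0.25],
    [[0,0,0],[0,0,0],0.15],
    [[0,0,0],[0,0,0],0],
    [[0,0,0],[0,0,0],0],
    [[0,0,0],[0,0,0],0],
    [[0,0,0],[0,0,0],0]
  ],
  "squeeze": 40
}}

```text
time_s: 13.75
eef_pos: [397.0, 250.9, 75.5]
ee_rot: [0.0, 0.921, 0.39, 0.0]
force: [-1.1, -0.9, 3.0]
grip_width: 0.12
grip_force: 40.3
```

```bash
python3 -c "
from g import *
goto(395.8,250.5,73.5,-0.766)
t=optics.capture('top');cv2.imwrite('pics/t3.png',t);np.set_printoptions(precision=1,suppress=True)
d=np.pi/180
for thr in (100,115):print(fit(edges(t,(174.2,223.1),17,27,1,thr,150*d,320*d),'top',110,58))
"
```

```text
t 13.75 pos [397.  250.9  75.5] yaw -0.77 tilt [0. 0.] F [-1.1 -0.9  3. ] g 0.12 j [ 0.31  0.39  1.85 -0.    0.9   1.08]
shift [-0.0057 -0.0029  0.0098] turn -0.0024
(array([447. , 306.9,  59.1]), np.float64(0.2995984689961979))
(array([433.9, 303.3,  68.6]), np.float64(0.8178319828772445))
```

Call:
{"name": "servo_tool", "arguments": {
  "deltas": [
    [[0,0,0],[0,0,0],0],
    [[0,0,-0.02],[0,0,0],0],
    [[0,0,-0.05],[0,0,0],0],
    [[0,0,-0.1],[0,0,0],0],
    [[0,0,-0.15],[0,0,0],0],
    [[0,0,-0.15],[0,0,0],0],
    [[0,0,-0.1],[0,0,0],0],
    [[0,0,0],[0,0,0],0]
  ],
  "squeeze": 80
}}

```text
time_s: 14.6
eef_pos: [397.9, 251.2, 192.0]
ee_rot: [0.0, 0.921, 0.39, 0.003]
force: [0.9, 0.3, -3.7]
grip_width: 0.122
grip_force: 77.9
```

Call:
{"name": "servo_tool", "arguments": {
  "deltas": [
    [[0,0,-0.1],[0,0,0],0],
    [[0,0,-0.15],[0,0,0],0],
    [[0,0,-0.2],[0,0,0],0],
    [[0,0,-0.2],[0,0,0],0],
    [[0,0,-0.1],[0,0,0],0],
    [[0,0,-0.03],[0,0,0],0],
    [[0,0,0],[0,0,0.048],0],
    [[0,0,0],[0,0,0],0]
  ]
}}

```text
time_s: 15.4
eef_pos: [396.7, 250.7, 343.5]
ee_rot: [-0.0, 0.935, 0.354, -0.002]
force: [0.9, 0.6, -2.8]
grip_width: 0.114
grip_force: 78.0
```

```bash
python3 -c "
from g import *
goto(468,-47.8,345,-0.846)
s=optics.capture('scene');t=optics.capture('top');cv2.imwrite('pics/s4.png',s);cv2.imwrite('pics/t4.png',t)
h,w=s.shape[:2];cv2.imwrite('pics/carry.png',cv2.resize(s[50:230,100:340],(800,600)))"
```

```text
t 15.4 pos [396.7 250.7 343.5] yaw -0.846 tilt [-0.003 -0.001] F [ 0.9  0.6 -2.8] g 0.114 j [ 0.31  0.13  1.44 -0.    1.58  1.16]
shift [-0.7224  1.354  -0.0072] turn -0.0001
```

View pics/carry.png

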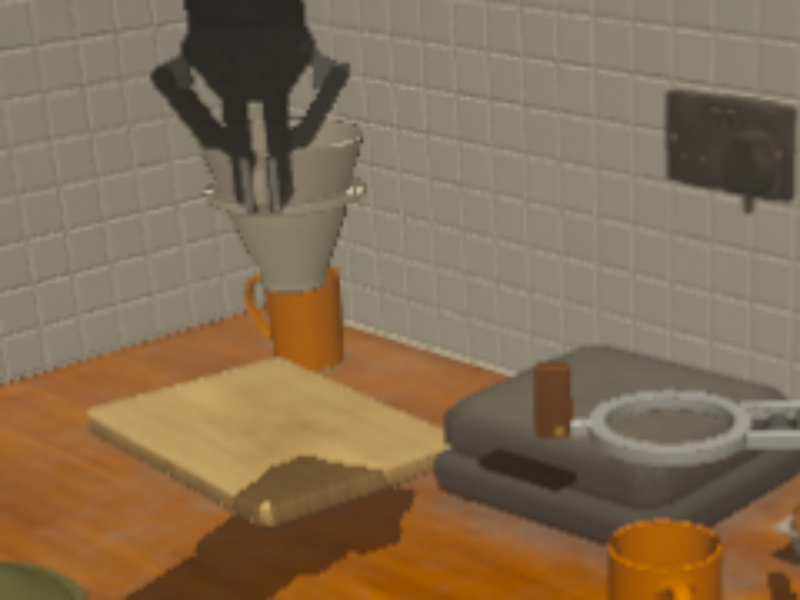

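The dripper hangs upright in the grip (flange from (207,190) to (365,190), level). Carrying it over the ring.

Call:
{"name": "servo_tool", "arguments": {
  "deltas": [
    [[-0.042,0.08,-0.008],[0,0,0],0],
    [[-0.08,0.15,0],[0,0,0],0],
    [[-0.08,0.15,0],[0,0,0],0],
    [[-0.08,0.15,0],[0,0,0],0],
    [[-0.08,0.15,0],[0,0,0],0],
    [[-0.08,0.15,0],[0,0,0],0],
    [[-0.08,0.15,0],[0,0,0],0],
    [[-0.08,0.15,0],[0,0,0],0]
  ]
}}

```text
time_s: 16.3
eef_pos: [456.8, 0.5, 346.1]
ee_rot: [-0.0, 0.935, 0.356, -0.0]
force: [-0.1, 0.5, -1.1]
grip_width: 0.113
grip_force: 78.2
```

Call:
{"name": "servo_tool", "arguments": {
  "deltas": [
    [[-0.08,0.15,0],[0,0,0],0],
    [[-0.04,0.075,0],[0,0,0],0],
    [[0,0,0],[0,0,0],0],
    [[0,0,0],[0,0,0],0]
  ]
}}

```text
time_s: 16.7
eef_pos: [468.5, -47.4, 346.3]
ee_rot: [-0.0, 0.935, 0.355, -0.0]
force: [-0.4, -0.7, -2.2]
grip_width: 0.119
grip_force: 78.2
```

```bash
python3 -c "
from g import *
goto(468,-47.8,285,-0.846)"
```

```text
t 16.7 pos [468.5 -47.4 346.3] yaw -0.845 tilt [-0.001  0.001] F [-0.4 -0.7 -2.2] g 0.119 j [-0.35  0.13  1.43  0.    1.58  0.49]
shift [-0.0031 -0.      0.3064] turn 0.0008
```

Call:
{"name": "servo_tool", "arguments": {
  "deltas": [
    [[-0.003,0,0.08],[0,0,0],0],
    [[0,0,0.1],[0,0,0],0],
    [[0,0,0.1],[0,0,0],0],
    [[0,0,0.08],[0,0,0],0],
    [[0,0,0.07],[0,0,0],0],
    [[0,0,0.06],[0,0,0],0],
    [[0,0,0.03],[0,0,0],0],
    [[0,0,0],[0,0,0],0]
  ]
}}

```text
time_s: 17.5
eef_pos: [468.1, -47.6, 242.4]
ee_rot: [-0.0, 0.935, 0.355, -0.0]
force: [1.2, 0.5, -2.2]
grip_width: 0.119
grip_force: 78.2
```

```bash
python3 -c "
from g import *
np.set_printoptions(precision=1,suppress=True)
goto(468,-47.8,228,-0.846)
s=optics.capture('scene');t=optics.capture('top');cv2.imwrite('pics/s5.png',s);cv2.imwrite('pics/t5.png',t)
o=np.zeros((500,800,3),np.uint8);o[:500,:400]=cv2.resize(t[140:240,240:320],(400,500),interpolation=cv2.INTER_CUBIC);o[:,400:]=cv2.resize(s[120:220,260:340],(400,500),interpolation=cv2.INTER_CUBIC)
cv2.imwrite('pics/over.png',o)
z=240+34.5; print(proj('top',[[524.6,2.7,z]]))
d=np.pi/180
for thr in (80,100,115):print(fit(edges(t,proj('top',[[524.6,2.7,z]])[0],18,29,1,thr,150*d,320*d),'top',z,60))
"
```

```text
t 17.5 pos [468.1 -47.6 242.4] yaw -0.845 tilt [-0.  0.] F [ 1.2  0.5 -2.2] g 0.119 j [-0.3  0.2  1.6  0.   1.3  0.5]
shift [-0.   0.   0.1] turn 0.0009
[[284.3 183.2]]
(array([521.5,  -3.2,  66.3]), np.float64(0.6815853736940625))
(array([520.4,  -4.5,  66.6]), np.float64(0.7706422839144835))
(array([520.1,  -3.4,  64.9]), np.float64(0.689331857503575))
```

View pics/over.png

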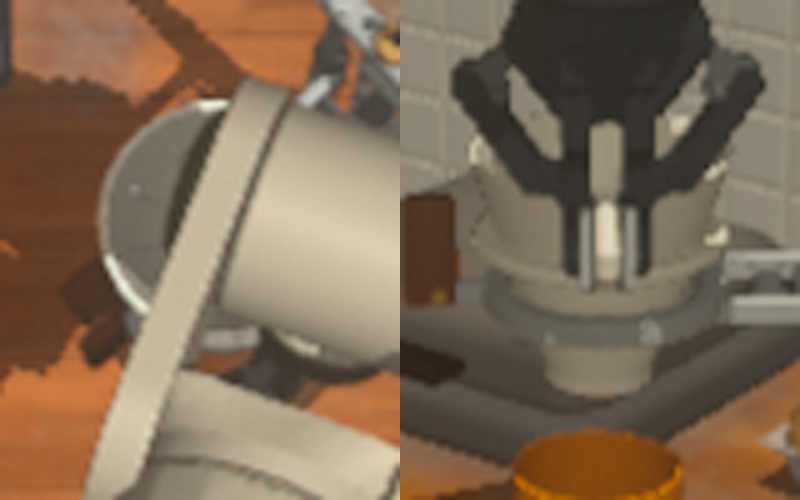

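The dripper's foot is inside the bore (scene crop: foot 547–655 wide, flange just above the ring) and nothing touches. Checking the centring numerically.

```bash
python3 -c "
from g import *
np.set_printoptions(precision=2,suppress=True)
s=cv2.imread('pics/s5.png');t=cv2.imread('pics/t5.png');th=np.linspace(0,2*np.pi,200)
q=proj('scene',np.array([524.6,2.7,167])+np.c_[24.5*np.cos(th),24.5*np.sin(th),0*th]);print(q.min(0),q.max(0))
print(s[193:198,286:318].astype(int).max(2)); print((s[193:198,286:318,2].astype(int)-s[193:198,286:318,0]))
z=242.4+34.5
d=np.pi/180
for thr in (75,90):
  P=edges(t,proj('top',[[524.6,2.7,z]])[0],18,29,1,thr,130*d,250*d);X=plane('top',P,z)[:,:2]
  a=np.arctan2(*(X-[524.6,2.7]).T[::-1])/d; r=np.hypot(*(X-[524.6,2.7]).T); print(np.c_[a,r][::3].T)
"
```

```text
[288.77 189.85] [310.07 198.48]
[[ 76  78  79  99 112 119 124 128 131 133 134 135 136 136 136 136 137 135
  133 131 129 125 121 113  84  71  68  69  73  77  86  89]
 [ 76  76  78 107 116 120 124 127 130 132 134 135 135 136 137 136 136 134
  133 130 128 124 120 115  84  71  72  77  86  89  89  88]
 [ 76  76  77 105 119 124 126 129 131 134 135 136 136 137 137 137 135 135
  134 131 129 126 123 121  85  76  87  88  90  89  88  88]
 [ 75  75  76  77 105 124 131 133 135 136 138 138 139 139 139 139 138 137
  137 135 133 131 116 111  88  85  90  90  89  88  87  84]
 [ 75  75  75  76  80 107 119 129 134 142 143 142 142 142 143 142 142 142
  142 136 132 123  92  86  89  88  89  88  87  86  83  82]]
[[18 19 18 26 29 30 32 32 33 34 33 33 33 33 32 33 34 33 32 32 32 31 32 30
  21 18 17 15 16 16 16 17]
 [18 18 19 34 32 31 32 32 33 33 33 33 33 33 33 33 34 33 33 32 31 31 31 30
  23 17 16 15 16 16 15 16]
 [19 18 18 36 33 32 32 33 32 34 34 33 33 33 34 33 33 33 33 33 32 31 31 36
  25 17 16 16 17 16 15 16]
 [19 18 19 19 27 33 33 33 34 34 34 34 34 34 33 34 33 33 34 33 33 32 30 34
  23 16 17 18 16 16 15 16]
 [19 18 18 18 19 31 31 34 34 34 35 35 34 34 34 34 34 34 34 34 37 32 21 16
  17 17 17 17 16 16 16 16]]
[[137.52 128.92 120.25 111.54 102.79  94.01  85.23  76.45  67.7   58.99
   50.33  41.73  33.18  24.69]
 [ 68.9   62.82  61.95  61.99  60.8   60.65  60.24  60.46  60.7   60.16
   59.78  60.04  59.9   59.6 ]]
[[137.52 128.92 120.25 111.54 102.79  94.01  85.23  76.45  67.7   58.99
   50.33  41.73  33.18  24.69]
 [ 66.79  62.27  61.57  61.66  60.15  59.68  59.52  59.48  59.87  59.25
   59.06  59.26  59.05  58.72]]
```

```bash
python3 -c "
from g import *
np.set_printoptions(precision=2,suppress=True,linewidth=200)
s0=cv2.imread('pics/scene0.png').astype(int);s2=cv2.imread('pics/s2.png').astype(int);s5=cv2.imread('pics/s5.png').astype(int);th=np.linspace(0,2*np.pi,400)
def ext(c,r):
  q=proj('scene',np.array(c)+np.c_[r*np.cos(th),r*np.sin(th),0*th]);return q.min(0),q.max(0)
print('foot0 pred',ext([449.2,306,0],24.5)); print(s0[228:234,182:212,0])
print('ring pred',ext([524.6,2.7,215.5],56),ext([524.6,2.7,215.5],44))
print('ringL');print(s2[172:180,270:286,0]);print('ringR');print(s2[172:180,316:332,0]); print('col',s2[160:192,300,0])
print('col0 ring inner edges L/R row 175',s2[175,276:326,0])
"
```

```text
foot0 pred (array([185.36, 226.19]), array([203.8 , 234.72]))
[[ 26  26  25  41  74  88  90  93  94  96  96  96  96  95  94  93  92  91  88  85  81  77  69  33  23  21  24  26  25  21]
 [ 25  24  24  23  47  84  91  92  94  95  95  96  95  95  94  93  92  90  88  84  80  74  68  33  21  22  23  24  24  22]
 [ 25  24  24  23  40  81  89  91  93  94  94  94  95  95  94  93  91  89  87  84  80  75  67  33  23  21  23  23  21  20]
 [ 26  24  23  23  29  81  87  90  92  93  95  95  94  95  94  93  90  90  87  85  83  74  53  28  22  21  22  22  20  20]
 [ 24  25  25  23  23  71  92  92  93  94  96  96  96  96  95  94  93  92  91  90  76  58  30  23  22  21  23  21  21  18]
 [ 27  26  27  27  22  32  80  87  99 100  99  99  98  99  98 100 100  93  81  78  51  25  21  22  21  19  18  19  19  16]]
ring pred (array([274.69, 165.63]), array([324.31, 184.07])) (array([280.  , 167.46]), array([318.97, 181.94]))
ringL
[[ 39  41  78  86  87  86  86  86 108 136 140 139 136 127 119 106]
 [ 40  41  78  86  86  86  85 107 133 139 139 138 120  99  95  98]
 [ 37  40  78  87  86  86  85 130 139 139 141 1
[... 569 characters left out ...]
 83  80  73 110 137 143 143 144 120 106 105 105 104  83  75]
 [ 83  82  72  68 113 138 143 144 144 102  70  68  66  58  61  71]
 [ 81  81  71  75 123 141 142 143 140  98  67  65  63  53  59  69]
 [ 80  80  79 109 137 143 144 144 127  86  64  61  60  59  73  85]
 [ 78  90 108 136 144 144 142 132 134 132 129 129 129 129 136 141]]
col [ 83  85  86  87  88  86  99 126 135 125 121 118 106  88  86  85  85  85  84  85  86  87  85 114 145 140 123 121 118 102  67  67]
col0 ring inner edges L/R row 175 [113 134 139 139 139 109  85  86  86  93  88  85  85  85  86  87  87  85  86  86  85  86  86  85  85  86  87  86  86  85  85  85  85  86  86  87  87  86  77  84  86  83  80  73 110 137 143 143 144
 120]
```

```bash
python3 -c "
from g import *
np.set_printoptions(precision=2,suppress=True,linewidth=200)
s0=cv2.imread('pics/scene0.png').astype(int);s4=cv2.imread('pics/s4.png').astype(int);s5=cv2.imread('pics/s5.png').astype(int);th=np.linspace(0,2*np.pi,400)
def ext(c,r):
  q=proj('scene',np.array(c)+np.c_[r*np.cos(th),r*np.sin(th),0*th]);return np.r_[q.min(0),q.max(0)]
def show(nm,im,c,r,dy=0):
  e=ext(c,r); y=int(round((e[1]+e[3])/2))+dy; L=int(e[0]);R=int(e[2]); print(nm,e,'cx',(e[0]+e[2])/2)
  for k in (y-2,y-1,y,y+1,y+2): print(k,'L',L-5,im[k,L-5:L+8,2],'R',R-6,im[k,R-6:R+8,2])
for nm,im,c,f in (('0',s0,(449.2,306.),0),('4',s4,(453.3,301.2),268),('5',s5,(524.6,2.7),167)):
  show('foot'+nm,im,[*c,f+1],24.5,2); show('flange'+nm,im,[*c,f+69],57.5); show('rim'+nm,im,[*c,f+109],59.5)
"
```

```text
foot0 [185.32 225.87 203.78 234.39] cx 194.54807938806377
230 L 180 [ 88  89  89  89  88  89  95 117 123 125 128 130 130] R 197 [129 126 124 122 118 112 108 102  93  92  92  92  93  93]
231 L 180 [ 88  89  89  89  89  89  91 116 122 125 127 129 131] R 197 [128 126 125 122 119 116 110 101  95  93  91  92  91  91]
232 L 180 [ 89  87  87  89  88  89  89 107 127 127 129 130 131] R 197 [129 128 127 125 125 115 105  96  95  95  93  93 122 125]
233 L 180 [124  90  87  87  88  88  87  86 117 125 135 136 135] R 197 [135 136 128 118 118 103  91  91  93 123 129 132 158 161]
234 L 180 [159 126 123 120 118  89  87  87  80 106 128 126 124] R 197 [126 128 115  97  89 115 119 119 120 153 160 163 164 164]
flange0 [170.03 198.23 214.34 216.95] cx 192.18687948141746
206 L 165 [151 151 151 153 154 153 151 128 120 119 118 123 126] R 208 [112 109 103 141 124 118 161 150 148 149 150 150 152 153]
207 L 165 [154 152 151 151 151 152 147 134 119 117 119 121 125] R 208 [112 107 127 157 129 161 195 144 146 150 150 151 151 151]
208 L 165 [153 153 153 152 151 150 145 176 119 119 119 118 123] R 208 [111 110 139 164
[... 4476 characters left out ...]
 96]
rim5 [272.58 140.5  326.56 158.18] cx 299.5717811199778
147 L 267 [143 151 141 141 142 142 142 139 174 126  62  51  51] R 320 [ 54  56  55  55  56  55 125 142 142 143 142 142 142 143]
148 L 267 [143 152 141 141 142 142 142 173 195 160  95  57  53] R 320 [ 55  56  55  55  55  85 131 142 142 142 142 142 142 143]
149 L 267 [143 151 141 142 142 142 138 200 177 163 145  91  57] R 320 [ 55  56  55  55  68 110 119 135 143 143 143 142 143 142]
150 L 267 [143 149 142 142 142 142 137 201 166 155 167 126  71] R 320 [ 56  55  55  66  88 114 117 135 142 142 143 142 142 143]
151 L 267 [139 148 144 142 142 143 143 201 177 157 164 136  91] R 320 [ 56  55  60  87 105 118 136 142 142 142 142 142 142 142]
```

The dripper sits about 1.5 mm toward the tab and 1 mm toward the robot of centre, so I'll correct that and lower.

Call:
{"name": "servo_tool", "arguments": {
  "deltas": [
    [[0.005,0.0075,0],[0,0,0],0],
    [[0,0,0.01],[0,0,0],0],
    [[0,0,0.015],[0,0,0],0],
    [[0,0,0.015],[0,0,0],0],
    [[0,0,0.01],[0,0,0],0],
    [[0,0,0.01],[0,0,0],0],
    [[0,0,0],[0,0,0],0],
    [[0,0,0],[0,0,0],0]
  ]
}}

```text
time_s: 18.4
eef_pos: [470.0, -48.6, 230.9]
ee_rot: [0.0, 0.935, 0.355, 0.0]
force: [0.3, 1.0, -1.1]
grip_width: 0.116
grip_force: 78.2
```

Call:
{"name": "servo_tool", "arguments": {
  "deltas": [
    [[0,0,0.005],[0,0,0],0],
    [[0,0,0.005],[0,0,0],0],
    [[0,0,0],[0,0,0],0],
    [[0,0,0],[0,0,0],0]
  ]
}}

```text
time_s: 18.8
eef_pos: [470.0, -48.6, 228.9]
ee_rot: [-0.0, 0.935, 0.355, -0.0]
force: [0.5, -0.5, -1.9]
grip_width: 0.118
grip_force: 78.2
```

Call:
{"name": "servo_tool", "arguments": {
  "deltas": [
    [[0,0,0.005],[0,0,0],0],
    [[0,0,0.005],[0,0,0],0],
    [[0,0,0],[0,0,0],0],
    [[0,0,0],[0,0,0],0]
  ]
}}

```text
time_s: 19.2
eef_pos: [470.0, -48.6, 226.9]
ee_rot: [-0.0, 0.935, 0.355, -0.0]
force: [0.1, 0.4, -1.9]
grip_width: 0.117
grip_force: 78.2
```

Call:
{"name": "servo_tool", "arguments": {
  "deltas": [
    [[0,0,0.005],[0,0,0],0],
    [[0,0,0],[0,0,0],0],
    [[0,0,0],[0,0,0],0]
  ]
}}

```text
time_s: 19.5
eef_pos: [470.0, -48.6, 225.9]
ee_rot: [-0.0, 0.935, 0.355, -0.0]
force: [-0.1, 0.6, -2.0]
grip_width: 0.114
grip_force: 78.2
```

Call:
{"name": "servo_tool", "arguments": {
  "deltas": [
    [[0,0,0.005],[0,0,0],0],
    [[0,0,0],[0,0,0],0],
    [[0,0,0],[0,0,0],0]
  ]
}}

```text
time_s: 19.8
eef_pos: [470.1, -48.6, 225.1]
ee_rot: [0.0, 0.935, 0.355, 0.0]
force: [-1.3, -0.6, 0.6]
grip_width: 0.114
grip_force: 78.7
```

Call:
{"name": "servo_tool", "arguments": {
  "deltas": [
    [[0,0,0.003],[0,0,0],0],
    [[0,0,0],[0,0,0],0],
    [[0,0,0],[0,0,0],0]
  ]
}}

```text
time_s: 20.1
eef_pos: [470.1, -48.6, 224.9]
ee_rot: [0.0, 0.935, 0.355, 0.0]
force: [-2.1, 0.8, 6.8]
grip_width: 0.116
grip_force: 79.4
```

```bash
python3 -c "
from g import *
np.set_printoptions(precision=2,suppress=True)
goto(470,-48.6,225,-0.846);print(telemetry.sense()['wrist_torque'])"
```

```text
t 20.1 pos [470.1 -48.6 224.9] yaw -0.845 tilt [ 0. -0.] F [-2.1  0.8  6.8] g 0.116 j [-0.35  0.2   1.66 -0.    1.28  0.49]
shift [-0. -0. -0.] turn 0.0004
[ 0.07  0.44 -0.02]
```

Call:
{"name": "servo_tool", "arguments": {
  "deltas": [
    [[0,0,-0.002],[0,0,0],0],
    [[0,0,0],[0,0,0],0],
    [[0,0,0],[0,0,0],0.16],
    [[0,0,0],[0,0,0],0.2],
    [[0,0,0],[0,0,0],0.3],
    [[0,0,0],[0,0,0],0.4],
    [[0,0,0],[0,0,0],0.5],
    [[0,0,0],[0,0,0],0.5]
  ],
  "squeeze": 25
}}

```text
time_s: 20.9
eef_pos: [470.0, -48.6, 224.7]
ee_rot: [0.0, 0.935, 0.355, 0.0]
force: [0.8, -1.4, -0.6]
grip_width: 0.501
grip_force: 0.0
```

Call:
{"name": "servo_tool", "arguments": {
  "deltas": [
    [[0,0,0],[0,0,0],0.5],
    [[0,0,0],[0,0,0],0.5],
    [[0,0,-0.05],[0,0,0],0.5],
    [[0,0,-0.1],[0,0,0],0.5],
    [[0,0,-0.15],[0,0,0],0.5],
    [[0,0,-0.2],[0,0,0],0.5],
    [[0,0,-0.1],[0,0,0],0.5],
    [[0,0,0],[0,0,0],0.5]
  ]
}}

```text
time_s: 21.7
eef_pos: [470.7, -48.8, 348.1]
ee_rot: [0.002, 0.935, 0.355, 0.002]
force: [-0.4, 0.4, 0.1]
grip_width: 0.506
grip_force: 0.0
```

Call:
{"name": "servo_tool", "arguments": {
  "deltas": [
    [[-0.2,0,0],[0,0,0],0.5],
    [[-0.2,0,0],[0,0,0],0.5],
    [[-0.2,0,0],[0,0,0],0.5],
    [[0,-0.2,0],[0,0,0],0.5],
    [[0,-0.2,0],[0,0,0],0.5],
    [[0,-0.2,0],[0,0,0],0.5],
    [[0,0,0],[0,0,0],0.5]
  ]
}}

```text
time_s: 22.4
eef_pos: [298.5, -36.2, 344.8]
ee_rot: [0.0, 0.935, 0.356, 0.0]
force: [0.8, -1.0, 1.0]
grip_width: 0.5
grip_force: 0.0
```

```bash
python3 -c "
from g import *
np.set_printoptions(precision=2,suppress=True)
goto(470,-48.6,225,-0.846)
s=optics.capture('scene');t=optics.capture('top');d=np.pi/180
z=215.5+44
for thr in (100,115):print(fit(edges(t,proj('top',[[524.6,2.7,z]])[0],18,28,1,thr,120*d,300*d),'top',z,60))
o=np.zeros((500,800,3),np.uint8);o[:,:400]=cv2.resize(t[140:240,240:320],(400,500),interpolation=cv2.INTER_CUBIC);o[:,400:]=cv2.resize(s[120:270,260:380],(400,500),interpolation=cv2.INTER_CUBIC)
cv2.imwrite('pics/end.png',o)"
```

```text
t 22.4 pos [298.5 -36.2 344.8] yaw -0.844 tilt [ 0. -0.] F [ 0.8 -1.   1. ] g 0.5 j [-0.52 -0.28  1.81  0.    1.61  0.33]
shift [0.6  0.62 0.6 ] turn 0.0016
(array([525.15,   2.92,  60.31]), np.float64(0.1923164359718328))
(array([525.14,   2.9 ,  59.97]), np.float64(0.1669942405505367))
```

View pics/end.png

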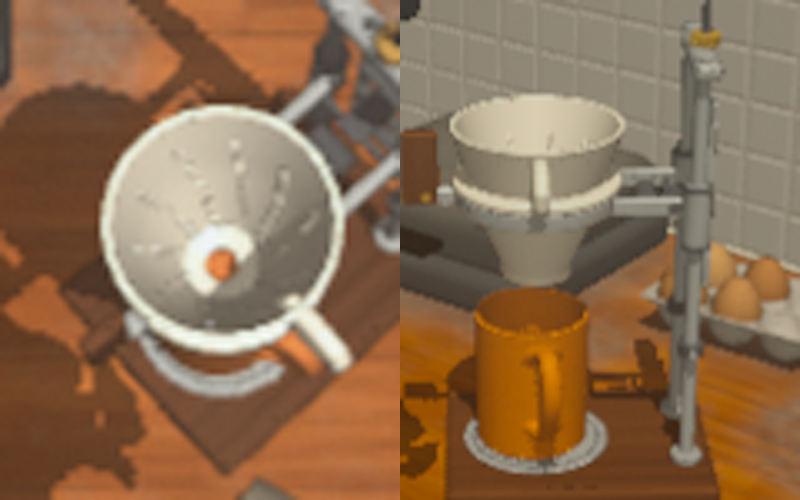

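The dripper sits level in the ring, its rim centred within about 1 mm of the bore axis, with the mug undisturbed below and the robot clear. Handing in.

```bash
python3 -c "
from rig import ctrl
print(ctrl.finish_job())"
```

```text
the job is handed in; nothing more can be done
None
```

Job handed in at about 22 s; no verdict came back, but the last pictures show the arm hanging at about 70 mm (within the middle-rung band), the dripper level and within about 1 mm of the ring's centre, the mug undisturbed and the robot clear; I never measured the jar or carton afterwards.

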